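Size a bamboo cane on the V-cradle diameter gauge

ROBOT

A 6-joint arm with a two-finger parallel gripper is mounted at the origin on the work surface. World frame = base frame: x ahead of the robot, y to its left, z up, the work surface at z = 0. Lengths are in mm, angles in rad, forces in N, time in s.
With the tool pointing down it reaches from about 300 to 775 mm from the base axis. Payload 14.6 kg.
Tool frame: the origin (TCP) lies between the finger pads; the fingertips stand 25 mm ahead of it and the grasp point (between the pads) lies 6 mm ahead of it; z points along the fingers, x is the direction in which the jaws open and shut, and the axes are right-handed (so a half turn about z gives the same grasp; the last joint's range is limited). The gripper opens to 94 mm and grips with 3 to 60 N. Pads are 16 mm wide; open, the fingers measure 119 mm over their backs; the gripper's body (75 mm by 177 mm) begins 78 mm behind the grasp point.
Start: joints at [-1.24, 0.3, 1.521, -0, 1.321, -0.067], TCP at [213.057, -507.046, 230.446] pointing down, gripper open.
Joint ranges: [-3.03, 3.03], [-0.79, 2.21], [0.23, 2.52], [-1.04, 4.18], [0, 3.07], [-2.55, 2.55]. Speed limits (rad/s): [2.22, 2.22, 2.57, 3.14, 3.14, 3.14].

INTERFACE

Orientations are given as [roll, pitch, yaw] about the fixed x, y, z axes, in that order (R = Rz(yaw) Ry(pitch) Rx(roll)).
In Python, from cell import manip gives the robot as it stands.
- The arm moves only by the tool apply_moves, never from a script. Its argument "series" is a list of rows, each a list of 3 entries, a list of its own where there are three numbers: the shift along the world's x, y, z in cm, then the turn, a rotation vector about the world's x, y, z in rad, then the opening in per cent of the stroke, from 0 (shut) to 100 (fully open). A call has exactly 10 rows; each row is the pose to reach, as a shift and turn from the pose commanded when the call began; what a row does not reach only later rows make up. A row lasts 1/8 s, in which the tool goes at most 62.5 mm and 10.7 degrees, less where a joint would pass 70% of its speed; a pose out of reach is approached as far as the arm can. A call with a gripper value outside its range is refused whole. The fingers move at their own pace and stop on an object; "grip_force" is the grip in N (left out, the last holds). Time passes only in rows, so rows that repeat a pose let the fingers close, or fill a call up. It gives the time, the measured TCP pose, the force and the opening at its end, in the units of the state.
- manip.read_state(): the state, without advancing time (a new reading comes with each control period).
- manip.camera(name): name is "scene" or "side" or "wrist"; returns (picture, depth): 480x640x3 uint8, red, green, blue; 480x640 float32, mm along the optical axis (not along the pixel's ray), 0 where there is no reading.
- manip.camera_info(name): a dict with "intrinsics" (3x3 intrinsics, pixels), "dist" ([k1, k2, p1, p2, k3] as OpenCV has them; the pictures are not rectified), "extrinsics" (4x4, takes a point from world to camera coordinates); the wrist camera has in their place "hand_eye" (4x4, takes a point from camera to tool coordinates, whose origin is the TCP and whose axes are the tool frame's). Camera axes: x right, y down, z forward; pixel columns grow to the right and rows downward; lengths in mm; the calibration is good to about 2 mm. A picture is of the moment at which its call begins: read the wrist's pose just before it. camera_info takes no time and is no camera call.
- manip.sign_off(): hands the job in, once; it reports no verdict.
The state is a dict: "clock": time; "joints": joint angles; "qd": joint speeds; "effort": joint torques, N m; "eef_pos": TCP position; "eef_rot": TCP orientation; "wrist_force": force on the tool from outside, world axes, zero at the start; "moment": the same for the moment, N m; "finger_gap": finger opening in mm.
Only numpy, scipy, OpenCV 4.12 (cv2) and the standard library are available. Lean on these libraries where they do the work, as an engineer would, in place of code of your own. Each camera call takes 0.05 s, during which the arm holds its last target.

TASK

Size the stout bamboo cane for its spring clip on the bench diameter gauge: with the cradle still empty, press the gauge's keys fully down one at a time, first the round power key, then the square mode key, then the wide zero key. Then lay the cane along the V-cradle with both saddles on the smooth length between its nodes, press it gently down against the spring spindle until it is fully home on both flanks of the V, and finish while still gripping it and holding it pressed there, so that the reading stands. Leave the other things on the table where they are.

Things in the scene. Friction and masses are not known exactly. Their poses are not given: they have to be found in the camera images.
- cane_center (a point): Centre of the stout bamboo cane, loose; at the start it lies on the table, this point 16.5 mm up. Straight cylinder, 170 mm long, 30 mm diameter, with ring-shaped nodes (33 mm diameter, 6 mm wide) 70 mm either side of the centre; 50 to 85 g. y: along the cane (ends alike); x: level, across it, at the start. Grip it across its diameter at the middle.
- seat (a point): Point of the fixed gauge where the cane's centre comes when laid centrally and fully home in the V-cradle: 66 mm above the table. y: along the V (level); x: level, across the V, away from the keys; z: up. The nodes must stay outside the saddles: the cane lies at most 15 mm off-centre along y.
- gauge: The fixed bench diameter gauge. Origin on the table straight below the seat, same axes. Grey base 146 mm wide (y), from x -76 to +40 mm, top 16 mm up; key console at x -75 to -25 mm, top 34 mm up. Two steel saddles, each 14 mm thick, stand at y -44 and +44 mm, 74 mm clear between them: room for the fingers.
- flank_front: The flank of the V on the key side, in both saddles (flank_rear: the one opposite). Origin and axes as the gauge's. The V is 90 degrees, open upward, 44 mm wide at the mouth, vertex 21 mm below the seat, rims level with the seat. Polished steel, slippery. Saddle blocks reach 26 mm either side of the V axis.
- flank_rear: The flank of the V away from the keys, mirror image of flank_front. Origin and axes as the gauge's.
- key_power_top (a point): Centre of the top of the power key: round, 20 mm in diameter, the left one of the three (+y) as seen from the key side facing the cradle. The keys stand in a row on the console 58 mm from the V axis, 42 mm apart, tops 40 mm above the table and 6 mm above the console.
- key_zero_top (a point): Centre of the top of the zero key: oblong, 30 mm (y) by 17 mm (x), the middle key of the row.
- key_mode_top (a point): Centre of the top of the mode key: square, 17 mm, the right one of the row (-y).
- key_power (a joint): Travel of the power key in m: 0 up, 0.004 fully down; springs back. About 1.2 N starts it, 4 N holds it fully down; down counts from 0.003. The other two keys are alike.
- key_zero (a joint): Travel of the zero key in m, as for the power key.
- key_mode (a joint): Travel of the mode key in m, as for the power key.
- spindle (a joint): Travel in m of the gauge's upright spring spindle, a pin midway between the saddles, 8 mm across at its domed tip: 0 free (tip 57 mm above the table), 0.006 with the cane fully home, stop at 0.010. It pushes back with 1.2 N at first and 3 N when home, more than the cane weighs: a cane let go does not stay home. A downward push of 8 to 15 N in all seats it well.
- pot: Bystander: terracotta pot, 122 mm across and 110 mm tall, with an upright bamboo stake (10 mm thick, top 333 mm above the table) carrying a steel spring clip. Origin at the centre of its underside.
- jar: Bystander: glass propagation jar with an aluminium lid, 72 mm across, 118 mm tall. Origin at the centre of its underside.
- trowel: Bystander: steel hand trowel with a wooden handle, 290 mm long, 72 mm wide, lying along its y. Origin on the table under its middle.
- dibber: Bystander: green plastic dibber, 178 mm long, 28 mm thick, lying along its x. Origin on the table under its middle.
- stake: Bystander: slender bamboo stake, 250 mm long, only 12 mm thick, lying along its y. Not the cane to be sized. Origin on the table under its middle.
- saucer: Bystander: terracotta saucer, 92 mm across, 20 mm tall, with spare spring clips. Origin at the centre of its underside.
Not all that is in view belongs to the job. What is meant by the part that bears cane_center is not black, and is the larger of those in its own colour. Of the things that look like the gauge, take the one that is nearest to the robot's base at the start.

How it is judged:
By the outcome, as a careful person would: the job done as asked, in the order asked, and still so for the second after the job is handed in, while the arm keeps its last pose, push and grip.
It also fails if it takes over 64 s, if anything falls off the work surface, if the arm or the gripper's body presses on something with over 40 N, if the wrist force passes 120 N, or if a joint passes its speed limit or range.

## Working session

There is one attempt and no reset: what is moved stays moved. The work goes in short steps, Python scripts to look and compute and a tool call to move; the robot and the scene stay as the last step left them, time stands still between calls to the robot, and variables do not carry over. Pictures are saved under pics/ and viewed, and the job is handed in when it is done.

Besides the shell and the picture viewer there is one more tool, called after "Request:" as name(argument=value, ...) on one line, values as JSON. apply_moves: Moves the arm, as the interface text tells. Its arguments: {"type":"object","properties":{"series":{"type":"array","items":{"type":"array"}},"grip_force":{"type":"number"}},"required":["series"]}

```bash
ls; mkdir -p pics; python3 - <<'E'
from cell import manip
import cv2,numpy as np
print(manip.read_state())
for n in ["scene","side","wrist"]:
    p,d=manip.camera(n); cv2.imwrite(f"pics/{n}0.png",p[:,:,::-1]); np.save(f"pics/{n}0.npy",d)
    print(n,manip.camera_info(n))
E
```

```text
pics
{'clock': 0.0, 'joints': array([-1.23956206e+00,  3.00475943e-01,  1.52160801e+00, -2.07308382e-05,
        1.32070303e+00, -6.65743550e-02]), 'qd': array([-9.49090712e-04,  1.36495876e-03, -3.17211466e-05,  6.82554081e-04,
        9.93448720e-04, -2.05920343e-04]), 'effort': array([-6.75796782e-04, -5.31808412e+01, -3.52740920e+01,  7.08032283e-02,
        2.43821600e-02, -1.43544225e-04]), 'eef_pos': array([ 212.99504329, -506.81618524,  229.87226745]), 'eef_rot': array([-3.14153324e+00,  1.19302275e-03, -1.17298252e+00]), 'wrist_force': array([-0.1421181 ,  0.4762234 , -0.22769096]), 'moment': array([ 0.01683405, -0.07487568,  0.02246187]), 'finger_gap': 93.62970336135957}
scene {'intrinsics': array([[567.76705911,   0.        , 319.07583891],
       [  0.        , 567.76705911, 235.79730005],
       [  0.        ,   0.        ,   1.        ]]), 'dist': array([0.03838695, 0.        , 0.        , 0.        , 0.        ]), 'extrinsics': array([[ 5.65995639e-01,  8.24274666e-01, -1.48395518e-02,
        -2.52979978e+02],
       [ 5.43516039e-01, -3.86623608e-01, -7.45058724e-01,
[... 750 characters left out ...]
,
       [ 0.00000000e+00,  0.00000000e+00,  0.00000000e+00,
         1.00000000e+00]])}
wrist {'intrinsics': array([[410.84278433,   0.        , 316.05839479],
       [  0.        , 410.84278433, 237.87495355],
       [  0.        ,   0.        ,   1.        ]]), 'dist': array([-0.02132764,  0.        ,  0.        ,  0.        ,  0.        ]), 'hand_eye': array([[ 9.99999365e-01, -1.09218805e-03, -2.78020700e-04,
         6.02318341e-01],
       [ 1.12700443e-03,  9.70306593e-01,  2.41875682e-01,
        -6.97691956e+01],
       [ 5.59158876e-06, -2.41875841e-01,  9.70307208e-01,
        -1.54521439e+02],
       [ 0.00000000e+00,  0.00000000e+00,  0.00000000e+00,
         1.00000000e+00]])}
```

View pics/scene0.png

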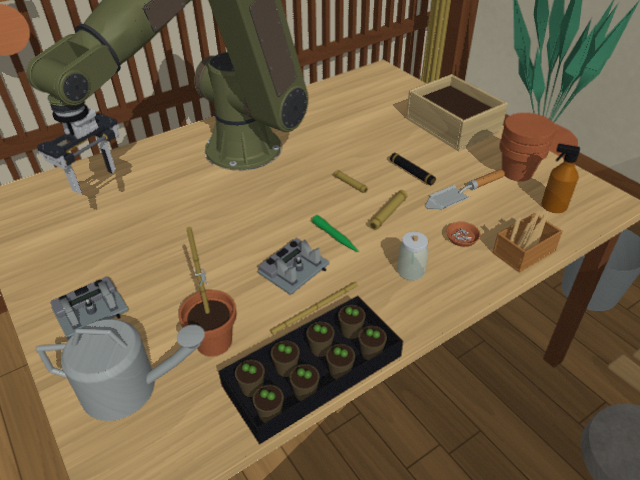

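View pics/side0.png

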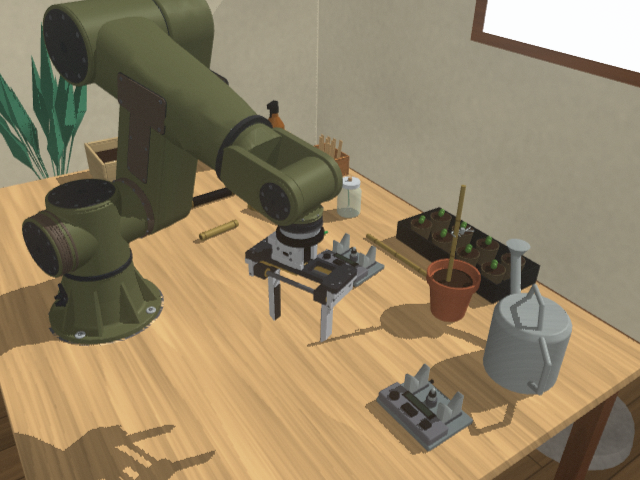

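View pics/wrist0.png

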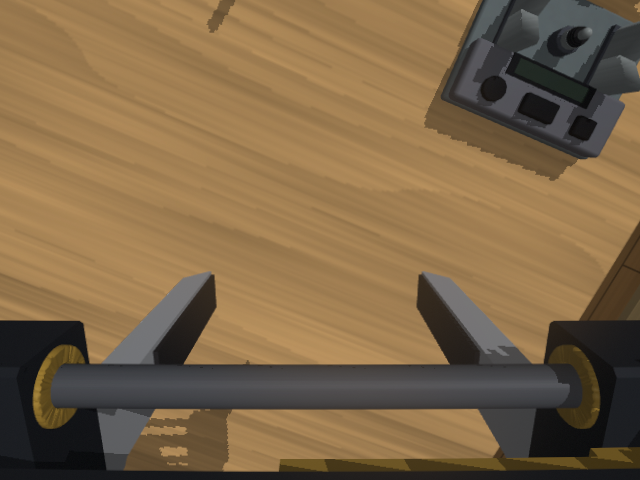

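Three stout-cane candidates in the scene image: tan (388,209), smaller tan (350,181) and black (412,168). Two gauges: (293,264) and (90,310). I'll measure all of them.

```bash
cat > h.py <<'E'
import numpy as np,cv2
from cell import manip
from scipy.spatial.transform import Rotation as Ro
def pose(n,st=None):
    i=manip.camera_info(n)
    if 'extrinsics' in i: T=np.linalg.inv(i['extrinsics'])
    else:
        st=st or manip.read_state(); W=np.eye(4); W[:3,:3]=Ro.from_euler('xyz',st['eef_rot']).as_matrix(); W[:3,3]=st['eef_pos']; T=W@i['hand_eye']
    return i['intrinsics'],i['dist'],T
def ray(P,uv,z):
    K,D,T=P; uv=np.asarray(uv,float).reshape(-1,1,2)
    n=cv2.undistortPoints(uv,K,D)[:,0]; d=np.c_[n,np.ones(len(n))]@T[:3,:3].T
    return T[:3,3]+d*((z-T[2,3])/d[:,2])[:,None]
def cloud(P,d):
    K,D,T=P; v,u=np.mgrid[:480,:640]
    n=cv2.undistortPoints(np.stack([u,v],-1).reshape(-1,1,2).astype(float),K,D)[:,0]
    c=np.c_[n,np.ones(len(n))]*d.reshape(-1,1); return (c@T[:3,:3].T+T[:3,3]).reshape(480,640,3)
E
python3 - <<'E'
from h import *
P=pose('scene'); d=np.load('pics/scene0.npy'); C=cloud(P,d)
for n,uv,z in [('tan',(388,209),30),('tan2',(350,181),20),('blk',(412,168),30),('g1',(293,264),40),('g2',(90,310),40),('pot',(208,310),110),('jar',(413,240),118),('stake',(315,308),12),('dib',(335,233),28)]:
    print(n,ray(P,[uv],z).round(),C[uv[1],uv[0]].round())
img=cv2.imread('pics/scene0.png')
# tan cane blob: height mask
for n,(x0,y0,x1,y1) in {'tan':(362,185,415,232),'tan2':(328,165,372,196),'blk':(386,148,440,188)}.items():
    q=C[y0:y1,x0:x1].reshape(-1,3); 
    for h in (10,):
        m=q[:,2]>h; p=q[m]; c=p.mean(0); w,v=np.linalg.eigh(np.cov(p[:,:2].T)); a=v[:,1]; t=(p[:,:2]-c[:2])@a; s=(p[:,:2]-c[:2])@v[:,0]
        print(n,m.sum(),c.round(1),'top',np.percentile(p[:,2],[50,95,99]).round(1),'len',np.ptp(t).round(),'wid',np.ptp(s).round(),'ang',np.degrees(np.arctan2(a[1],a[0])).round(1),'mid',(c[:2]+a*(t.max()+t.min())/2).round(1))
cv2.imwrite('pics/crop1.png',cv2.resize(img[140:300,240:450],None,fx=3.6,fy=3.6,interpolation=cv2.INTER_CUBIC))
E
```

```text
tan [[556. 159.  30.]] [555. 160.  29.]
tan2 [[378. 160.  20.]] [373. 164.  16.]
blk [[446. 345.  30.]] [446. 345.  30.]
g1 [[ 595. -180.   40.]] [1472. -685. 1036.]
g2 [[ 452. -641.   40.]] [ 435. -641.   24.]
pot [[ 670. -439.  110.]] [ 659. -436.   98.]
jar [[761.  59. 118.]] [752.  68. 106.]
stake [[ 726. -203.   12.]] [ 723. -201.    9.]
dib [[550. -19.  28.]] [544. -15.  21.]
tan 548 [562.9 148.3  45.4] top [  26.4   34.  1035.6] len 1363.0 wid 152.0 ang 136.5 mid [ 962.9 -231.2]
tan2 233 [397.6 147.5  40.1] top [  18.9   25.1 1035.6] len 1439.0 wid 100.0 ang 143.2 mid [ 909.3 -235.8]
blk 476 [464.1 328.3  47.4] top [  25.3   32.9 1035.6] len 1530.0 wid 142.0 ang 136.3 mid [ 944.1 -130. ]
```

View pics/crop1.png

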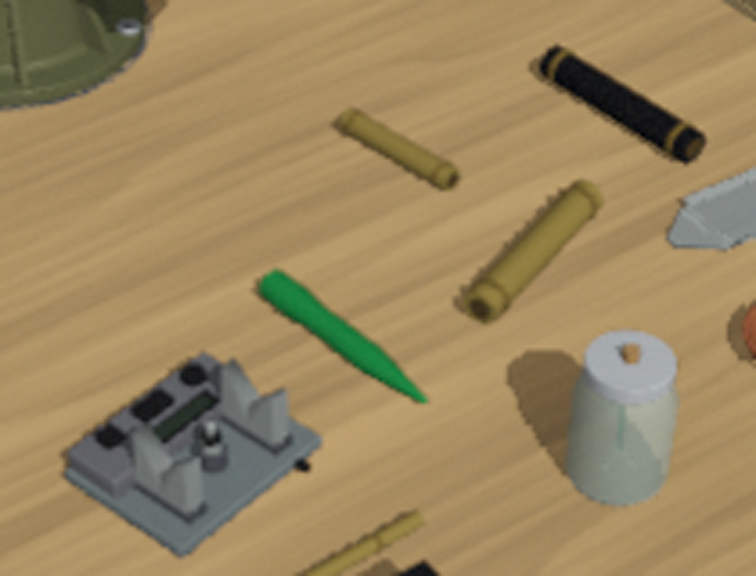

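The target is the larger tan cane at (388,209): it is bigger than the tan one at (350,181), and the third is black. The gauge at (293,264) is about 620 mm from the base against about 785 mm for the other, so it is the one to use. Next: coarse poses, then a wrist view.

```bash
python3 - <<'E'
from h import *
P=pose('scene'); C=cloud(P,np.load('pics/scene0.npy'))
k=ray(P,[(294.2,243.3),(282,252.5),(270.6,261.4)],40); print(k.round(1), np.linalg.norm(k[0]-k[2]))
y=k[0]-k[2];y/=np.linalg.norm(y); x=np.array([y[1],-y[0],0]); print('yaw x',np.arctan2(x[1],x[0]),'seat',k[1]+58*x)
for n,(x0,y0,x1,y1) in {'tan':(362,185,415,232),'tan2':(328,165,372,196)}.items():
    q=C[y0:y1,x0:x1].reshape(-1,3); p=q[(q[:,2]>8)&(q[:,2]<45)]; (c,s,a)=cv2.minAreaRect(p[:,:2].astype(np.float32)); print(n,c,s,a,p[:,2].max())
s=manip.read_state(); print(pose('wrist')[2].round(2)); print(Ro.from_euler('xyz',s['eef_rot']).as_matrix().round(3))
E
```

```text
[[ 532.8 -136.5   40. ]
 [ 544.  -180.6   40. ]
 [ 555.1 -221.    40. ]] 87.32319836683259
yaw x 0.2574612305339329 seat [ 600.12309728 -165.82770368   40.        ]
tan (518.3467407226562, 150.91781616210938) (136.2208251953125, 172.58697509765625) 35.51607131958008 35.276710292551684
tan2 (374.41900634765625, 153.72369384765625) (127.75132751464844, 52.55353546142578) 12.111368179321289 26.874113539742666
[[ 3.9000e-01 -8.9000e-01 -2.2000e-01  2.7759e+02]
 [-9.2000e-01 -3.8000e-01 -9.0000e-02 -4.8055e+02]
 [-0.0000e+00  2.4000e-01 -9.7000e-01  3.8455e+02]
 [ 0.0000e+00  0.0000e+00  0.0000e+00  1.0000e+00]]
[[ 0.387 -0.922 -0.   ]
 [-0.922 -0.387  0.001]
 [-0.001 -0.    -1.   ]]
```

Request:
apply_moves(series=[[[4,3.8,0],[0,0,0.15],0],[[8,7.6,0],[0,0,0.3],0],[[12,11.4,0],[0,0,0.45],0],[[16,15.2,0],[0,0,0.6],0],[[20,19,0],[0,0,0.75],0],[[24,22.8,0],[0,0,0.9],0],[[28,26.6,0],[0,0,1.05],0],[[32,30.4,0],[0,0,1.2],0],[[36,34,0],[0,0,1.35],0],[[36,34,0],[0,0,1.43],0]])

```text
clock: 1.4
eef_pos: [574.7, -164.4, 229.6]
eef_rot: [-3.141, 0.001, 0.264]
wrist_force: [0.1, -0.8, -0.5]
finger_gap: 0.8
```

```bash
python3 - <<'E'
from h import *
s=manip.read_state(); print(s['clock'],s['eef_pos'],s['eef_rot'],s['qd'].round(3),s['finger_gap'])
import pickle; 
p,d=manip.camera('wrist'); cv2.imwrite('pics/w1.png',p[:,:,::-1]); np.save('pics/w1.npy',d); pickle.dump((pose('wrist',s)),open('pics/w1.pkl','wb'))
E
```

```text
1.4 [ 574.69178195 -164.36358175  229.56066207] [-3.14074701e+00  7.26772863e-04  2.64408037e-01] [-0.054 -0.028  0.04  -0.011 -0.005 -0.642] 0.8093975349771655
```

View pics/w1.png

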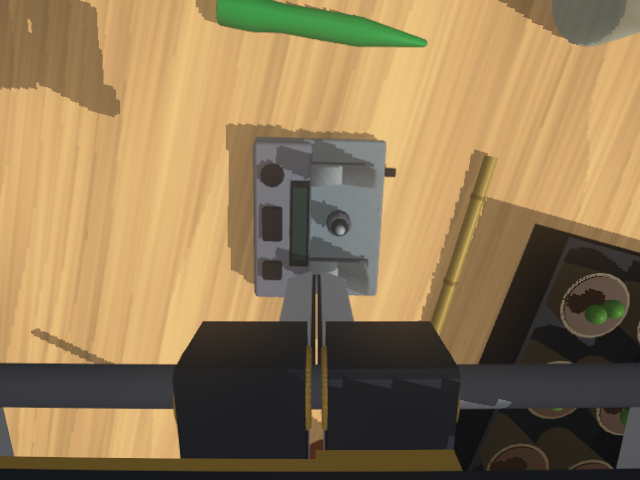

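The wrist view shows the gauge face on: round key (272,174), oblong (271,223), square (272,270), spindle near (340,225). Measuring these precisely.

```bash
cat > keys.py <<'E'
from h import *
import pickle,sys
def meas(f,roi):
    P=pickle.load(open(f'pics/{f}.pkl','rb')); im=cv2.imread(f'pics/{f}.png'); g=im.max(2)
    x0,y0,x1,y1=roi; m=np.zeros_like(g); m[y0:y1,x0:x1]=(g[y0:y1,x0:x1]<62)
    cs,_=cv2.findContours(m,cv2.RETR_EXTERNAL,cv2.CHAIN_APPROX_NONE)
    out=[]
    for c in cs:
        if cv2.contourArea(c)<120: continue
        (ct,s,a)=cv2.minAreaRect(c); M=cv2.moments(c); ce=(M['m10']/M['m00'],M['m01']/M['m00'])
        out.append((ce,s,ray(P,[ct],40)[0].round(1))); print(np.round(ce,1),np.round(ct,1),np.round(s,1),out[-1][2])
    return out
if __name__=='__main__':
    meas('w1',(254,150,290,290))
    P=pickle.load(open('pics/w1.pkl','rb')); C=cloud(P,np.load('pics/w1.npy'))
    im=cv2.imread('pics/w1.png'); 
    C2=C[130:300,240:400]
    for lo,hi in [(55,75),(28,38),(10,20)]:
        m=((C2[...,2]>lo)&(C2[...,2]<hi)); p=C2[m]; print(lo,hi,m.sum(),cv2.minAreaRect(p[:,:2].astype(np.float32)),np.median(p[:,2]))
    cv2.imwrite('pics/w1c.png',cv2.resize(im[125:305,235:405],None,fx=3.3,fy=3.3,interpolation=cv2.INTER_CUBIC))
E
python3 keys.py
```

```text
[271.7 269.5] [272. 270.] [18. 18.] [ 548.8 -218.4   40. ]
[271.9 223.4] [271.5 223.5] [33. 19.] [ 538.6 -177.9   40. ]
[273.2 176.6] [273.3 175.8] [18.4 21.9] [ 530.4 -138.    40. ]
55 75 1285 ((595.4334716796875, -164.88839721679688), (52.07868957519531, 102.2878646850586), 13.56710433959961) 62.46033519388192
28 38 7276 ((570.8806762695312, -170.38253784179688), (100.92961120605469, 139.62266540527344), 14.154638290405273) 34.34248960983473
10 20 7064 ((582.615966796875, -168.35858154296875), (124.8155746459961, 145.43856811523438), 13.492260932922363) 16.130491867706155
```

View pics/w1c.png

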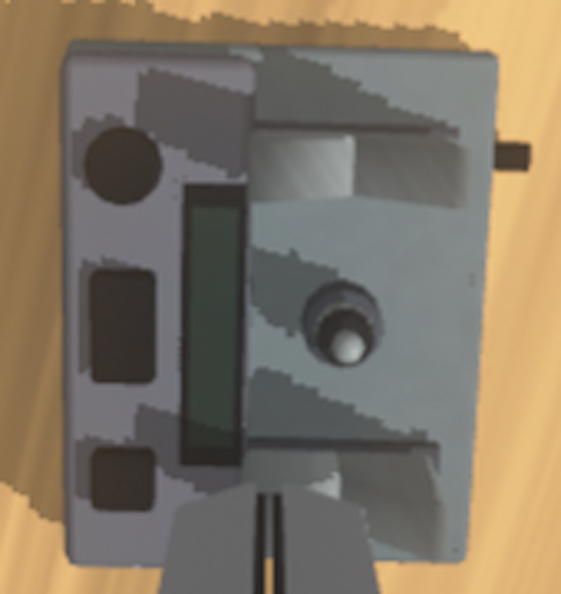

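```bash
python3 - <<'E'
from h import *
s=manip.read_state(); print(s['clock'],s['eef_pos'],s['eef_rot'],s['qd'].round(3),s['wrist_force'])
E
```

```text
1.45 [ 573.81434564 -165.55143736  229.66091795] [-3.14091477e+00  9.45302379e-04  2.66235699e-01] [-0.037 -0.021  0.02  -0.003 -0.001  0.126] [-0.27201711  0.3171818   0.29526646]
```

Request:
apply_moves(series=[[[-2.2,1.5,-3],[0,0,-0.02],0],[[-4.4,2.9,-8],[0,0,-0.02],0],[[-4.4,2.9,-13],[0,0,-0.02],0],[[-4.4,2.9,-15],[0,0,-0.02],0],[[-4.4,2.9,-15],[0,0,-0.02],0],[[-4.4,2.9,-15],[0,0,-0.02],0],[[-4.4,2.9,-15],[0,0,-0.02],0],[[-4.4,2.9,-15],[0,0,-0.02],0],[[-4.4,2.9,-15],[0,0,-0.02],0],[[-4.4,2.9,-15],[0,0,-0.02],0]])

```text
clock: 2.7
eef_pos: [529.1, -138.0, 80.5]
eef_rot: [3.142, -0.0, 0.237]
wrist_force: [-0.1, 0.2, 1.0]
finger_gap: 0.3
```

```bash
python3 - <<'E'
from h import *
import pickle
s=manip.read_state(); print(s['clock'],s['eef_pos'],s['eef_rot'],s['wrist_force'],s['finger_gap'])
p,d=manip.camera('wrist'); cv2.imwrite('pics/w2.png',p[:,:,::-1]); np.save('pics/w2.npy',d); pickle.dump((pose('wrist',s)),open('pics/w2.pkl','wb'))
E
```

```text
2.7 [ 529.0833947  -138.04446365   80.54862031] [ 3.14150654e+00 -1.02252641e-04  2.37005762e-01] [-0.09715131  0.24621931  1.04500288] 0.3486434528034145
```

View pics/w2.png

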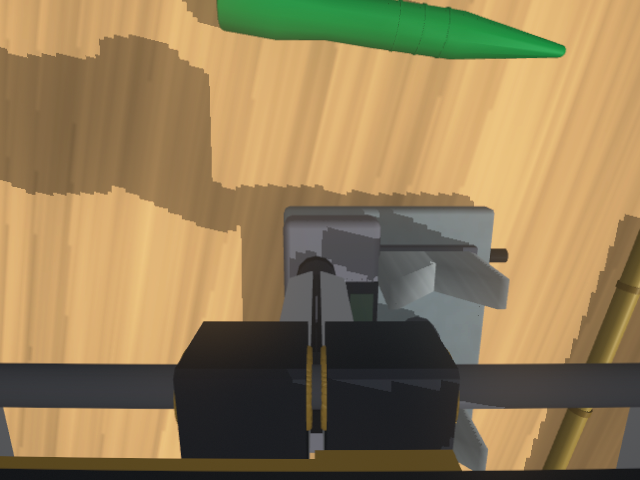

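Request:
apply_moves(series=[[[0,0,-0.5],[0,0,0],0],[[0,0,-1.0],[0,0,0],0],[[0,0,-1.4],[0,0,0],0],[[0,0,-1.6],[0,0,0],0],[[0,0,-1.8],[0,0,0],0],[[0,0,-1.95],[0,0,0],0],[[0,0,-1.95],[0,0,0],0],[[0,0,-1.95],[0,0,0],0],[[0,0,-1.95],[0,0,0],0],[[0,0,-1.95],[0,0,0],0]])

```text
clock: 4.0
eef_pos: [529.0, -138.0, 61.3]
eef_rot: [-3.142, 0.0, 0.237]
wrist_force: [-3.7, 1.3, 5.7]
finger_gap: 0.4
```

Request:
apply_moves(series=[[[0,0,-0.1],[0,0,0],0],[[0,0,-0.1],[0,0,0],0],[[0,0,-0.1],[0,0,0],0],[[0,0,0.7],[0,0,0],0],[[0,0,1.9],[0,0,0],0],[[0.7,-2.8,1.9],[0,0,0],0],[[1.4,-5.6,1.9],[0,0,0],0],[[1.98,-8.16,1.9],[0,0,0],0],[[1.98,-8.16,1.9],[0,0,0],0],[[1.98,-8.16,1.9],[0,0,0],0]])

```text
clock: 5.25
eef_pos: [548.8, -219.1, 80.1]
eef_rot: [-3.141, 0.0, 0.237]
wrist_force: [-0.6, -0.6, 0.4]
finger_gap: 0.6
```

Request:
apply_moves(series=[[[0,0,-0.5],[0,0,0],0],[[0,0,-1.0],[0,0,0],0],[[0,0,-1.4],[0,0,0],0],[[0,0,-1.6],[0,0,0],0],[[0,0,-1.8],[0,0,0],0],[[0,0,-1.95],[0,0,0],0],[[0,0,-2.0],[0,0,0],0],[[0,0,-2.0],[0,0,0],0],[[0,0,-2.0],[0,0,0],0],[[0,0,-2.0],[0,0,0],0]])

```text
clock: 6.5
eef_pos: [548.9, -219.6, 61.1]
eef_rot: [3.142, -0.0, 0.237]
wrist_force: [-5.3, 5.2, 15.0]
finger_gap: 0.4
```

Request:
apply_moves(series=[[[0,0,0.7],[0,0,0],0],[[0,0,1.9],[0,0,0],0],[[-0.33,1.36,1.9],[0,0,0],0],[[-0.66,2.72,1.9],[0,0,0],0],[[-0.99,4.08,1.9],[0,0,0],0],[[-0.99,4.08,1.9],[0,0,0],0],[[-0.99,4.08,1.9],[0,0,0],0],[[-0.99,4.08,1.4],[0,0,0],0],[[-0.99,4.08,0.9],[0,0,0],0],[[-0.99,4.08,0.9],[0,0,0],0]])

```text
clock: 7.75
eef_pos: [538.7, -178.9, 68.3]
eef_rot: [-3.141, 0.001, 0.237]
wrist_force: [-0.4, 0.0, 0.4]
finger_gap: 0.2
```

Request:
apply_moves(series=[[[0,0,-0.3],[0,0,0],0],[[0,0,-0.5],[0,0,0],0],[[0,0,-0.7],[0,0,0],0],[[0,0,-0.8],[0,0,0],0],[[0,0,-0.9],[0,0,0],0],[[0,0,-0.9],[0,0,0],0],[[0,0,-0.9],[0,0,0],0],[[0,0,-0.9],[0,0,0],0],[[0,0,-0.9],[0,0,0],0],[[0,0,-0.9],[0,0,0],0]])

```text
clock: 9.0
eef_pos: [539.1, -178.9, 61.0]
eef_rot: [3.141, -0.0, 0.237]
wrist_force: [-6.3, 1.2, 14.0]
finger_gap: 0.7
```

Request:
apply_moves(series=[[[0,0,4],[0,0,0],0],[[0,2,9],[0,0,0],20],[[0,6,14],[0,0,0],100],[[0,11,17],[0,0,0],100],[[0,16,17],[0,0,0],100],[[0,21,17],[0,0,0],100],[[0,26,17],[0,0,0],100],[[0,30,17],[0,0,0],100],[[0,30,17],[0,0,0],100],[[0,30,17],[0,0,0],100]])

```text
clock: 10.25
eef_pos: [538.9, 120.6, 229.8]
eef_rot: [3.141, 0.0, 0.237]
wrist_force: [0.2, -0.5, 0.0]
finger_gap: 86.5
```

```bash
python3 - <<'E'
from h import *
import pickle
s=manip.read_state(); print(s['clock'],s['eef_pos'],s['eef_rot'],s['qd'].round(3),s['finger_gap'])
p,d=manip.camera('wrist'); cv2.imwrite('pics/w3.png',p[:,:,::-1]); np.save('pics/w3.npy',d); P=pose('wrist',s);pickle.dump(P,open('pics/w3.pkl','wb'))
E
```

```text
10.25 [538.91629147 120.63288731 229.76289327] [3.14148658e+00 3.38607459e-04 2.37025216e-01] [-0.019 -0.003  0.001 -0.001  0.002  0.001] 86.52378558734249
```

View pics/w3.png

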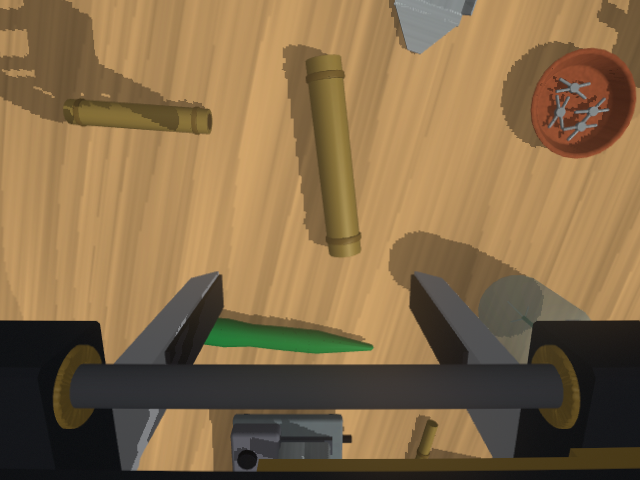

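The stout cane runs from (323,58) to (345,253) in the wrist view, with node rings near both ends. The smaller tan one is at (137,115).

```bash
python3 - <<'E'
from h import *
import pickle
P=pickle.load(open('pics/w3.pkl','rb')); C=cloud(P,np.load('pics/w3.npy')); im=cv2.imread('pics/w3.png')
q=C[40:265,295:370].reshape(-1,3); p=q[(q[:,2]>8)&(q[:,2]<45)]
r=cv2.minAreaRect(p[:,:2].astype(np.float32)); print(r,p[:,2].max())
b=cv2.boxPoints(r); print(b)
# colour mask
hsv=cv2.cvtColor(im,cv2.COLOR_BGR2HSV); z=C[...,2]; m=((z>6)&(z<45)).astype(np.uint8); m[:,:295]=0;m[:,370:]=0;m[:40]=0;m[265:]=0
c=max(cv2.findContours(m,0,1)[0],key=cv2.contourArea); r=cv2.minAreaRect(c); print(r)
bx=cv2.boxPoints(r); e=sorted([(bx[i]+bx[(i+1)%4])/2 for i in range(4)],key=lambda t:t[1]); E=ray(P,[e[0],e[3]],20); print(E, E.mean(0), np.linalg.norm(E[0]-E[1]))
a=E[0]-E[1]; print('axis yaw-90 (gripper yaw)',np.arctan2(a[1],a[0])-np.pi/2)
# top line
t=p[p[:,2]>28]; l=cv2.fitLine(t[:,:2].astype(np.float32),cv2.DIST_L2,0,.01,.01).ravel(); print(l, np.arctan(l[1]/l[0]))
E
```

```text
((543.4515380859375, 171.1922607421875), (32.66391372680664, 170.09898376464844), 20.78522300720215) 35.087243446125285
[[498.00134 244.91084]
 [558.36365  85.88237]
 [588.90173  97.47368]
 [528.5394  256.50214]]
((333.3475341796875, 155.6280517578125), (202.7522735595703, 37.878013610839844), 83.6598129272461)
[[512.27800533 252.22096132  20.        ]
 [573.50204579  88.64628937  20.        ]] [542.89002556 170.43362535  20.        ] 174.6569678917623
axis yaw-90 (gripper yaw) 0.3581463245287577
[ 3.5638127e-01 -9.3434060e-01  5.4161304e+02  1.7562090e+02] -1.2064043
```

Request:
apply_moves(series=[[[0.2,2.5,0],[0,0,0.06],100],[[0.43,5,0],[0,0,0.125],100],[[0.43,5,-4],[0,0,0.125],100],[[0.43,5,-8],[0,0,0.125],100],[[0.43,5,-12],[0,0,0.125],100],[[0.43,5,-16],[0,0,0.125],100],[[0.43,5,-18.5],[0,0,0.125],100],[[0.43,5,-19.7],[0,0,0.125],100],[[0.43,5,-20.2],[0,0,0.125],100],[[0.43,5,-20.2],[0,0,0.125],100]])

```text
clock: 11.55
eef_pos: [543.7, 171.0, 28.6]
eef_rot: [3.141, -0.001, 0.362]
wrist_force: [0.7, -0.4, -0.0]
finger_gap: 94.0
```

Request:
apply_moves(series=[[[0,0,0],[0,0,0],60],[[0,0,0],[0,0,0],40],[[0,0,0],[0,0,0],28],[[0,0,0],[0,0,0],20],[[0,0,0],[0,0,0],20],[[0,0,0],[0,0,0],20],[[0,0,0],[0,0,0],20],[[0,0,0],[0,0,0],20],[[0,0,0],[0,0,0],20],[[0,0,0],[0,0,0],20]], grip_force=25)

```text
clock: 12.8
eef_pos: [543.2, 171.1, 27.9]
eef_rot: [-3.142, 0.0, 0.362]
wrist_force: [0.6, 0.8, -0.6]
finger_gap: 29.1
```

Request:
apply_moves(series=[[[0,0,2],[0,0,0],20],[[0,0,6],[0,0,0],20],[[0,0,11],[0,0,0],20],[[0,0,12],[0,0,-0.03],20],[[0.6,-4,12],[0,0,-0.06],20],[[1.3,-8.5,12],[0,0,-0.09],20],[[2.1,-13.5,12],[0,0,-0.125],20],[[2.9,-18.5,12],[0,0,-0.125],20],[[3.7,-24,12],[0,0,-0.125],20],[[4.3,-28,12],[0,0,-0.125],20]], grip_force=35)

```text
clock: 14.05
eef_pos: [585.9, -111.0, 146.8]
eef_rot: [-3.141, 0.001, 0.235]
wrist_force: [-0.3, 0.7, 0.0]
finger_gap: 29.1
```

Request:
apply_moves(series=[[[0.4,-2.5,0],[0,0,0],20],[[0.7,-4.5,0],[0,0,0],20],[[0.9,-5.6,0],[0,0,0],20],[[0.9,-5.6,0],[0,0,0],20],[[0.9,-5.6,-1],[0,0,0],20],[[0.9,-5.6,-2],[0,0,0],20],[[0.9,-5.6,-2],[0,0,0],20],[[0.9,-5.6,-2],[0,0,0],20],[[0.9,-5.6,-2],[0,0,0],20],[[0.9,-5.6,-2],[0,0,0],20]])

```text
clock: 15.3
eef_pos: [595.4, -164.9, 128.2]
eef_rot: [3.141, -0.0, 0.237]
wrist_force: [0.8, 0.2, -0.6]
finger_gap: 29.0
```

```bash
python3 - <<'E'
from h import *
import pickle
s=manip.read_state(); print(s['clock'],s['eef_pos'],s['eef_rot'],s['qd'].round(3),s['finger_gap'],s['wrist_force'])
for n in ('wrist','scene','side'):
    p,d=manip.camera(n); cv2.imwrite(f'pics/{n}4.png',p[:,:,::-1]); np.save(f'pics/{n}4.npy',d); P=pose(n,s);pickle.dump(P,open(f'pics/{n}4.pkl','wb'))
a=cv2.imread('pics/scene4.png')[190:310,220:380]; cv2.imwrite('pics/s4c.png',cv2.resize(a,None,fx=5,fy=5,interpolation=cv2.INTER_CUBIC)[:600,:800])
E
```

```text
15.3 [ 595.35003631 -164.88230459  128.1939304 ] [ 3.14136178e+00 -3.68086783e-04  2.36982675e-01] [ 0.001  0.001  0.    -0.001  0.     0.002] 29.025806756329104 [ 0.77367793  0.22878193 -0.61771757]
```

View pics/s4c.png

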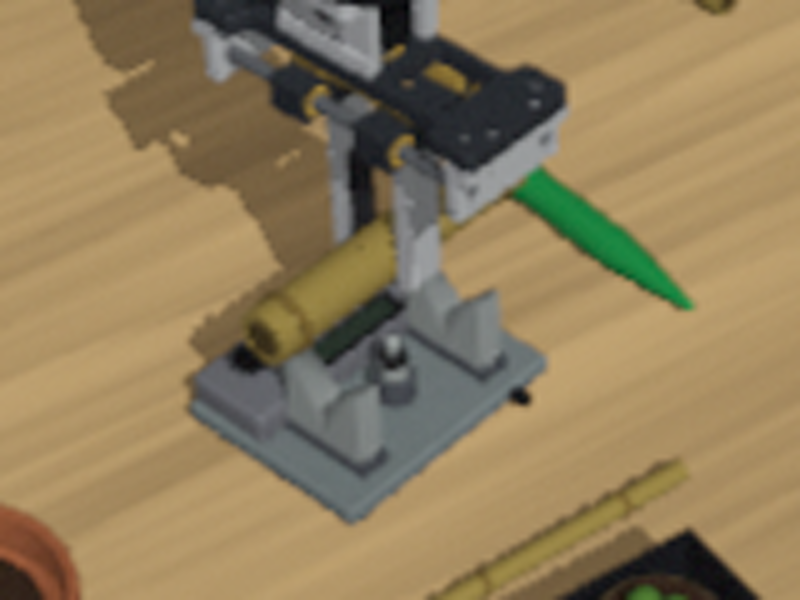

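View pics/wrist4.png

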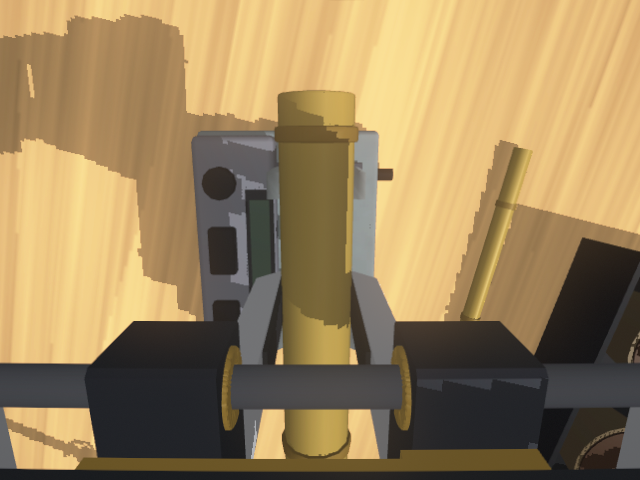

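View pics/side4.png

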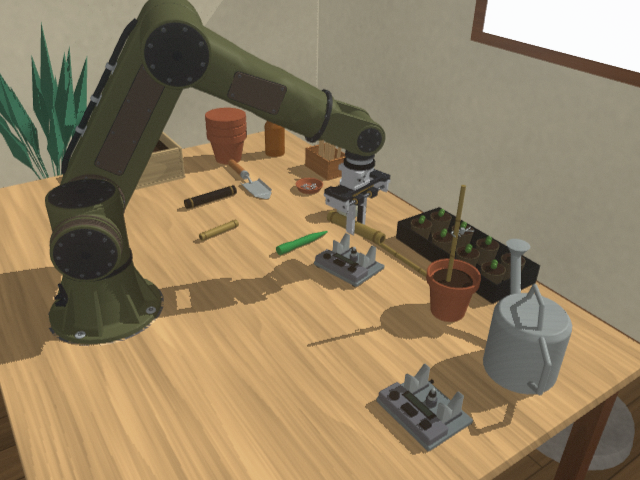

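The cane is held along the V above the gauge, with nodes at (317,133) and (317,443) in the wrist view. I'll check its offset, tilt and yaw in the grip, and remeasure the keys.

```bash
python3 - <<'E'
from h import *
import pickle
from keys import meas
P=pickle.load(open('pics/wrist4.pkl','rb')); C=cloud(P,np.load('pics/wrist4.npy')); im=cv2.imread('pics/wrist4.png')
R=np.array([[np.cos(.237),np.sin(.237)],[-np.sin(.237),np.cos(.237)]]); S=np.array([595.3,-164.7])
q=C[85:325,262:372].reshape(-1,3); p=q[(q[:,2]>100)&(q[:,2]<145)]; g=(p[:,:2]-S)@R.T
print('max y',np.sort(g[:,1])[-5:], 'z')
for lo in range(0,90,10):
    m=(g[:,1]>lo)&(g[:,1]<lo+10)
    if m.sum()>20: print(lo,m.sum(),'x',g[m,0].min().round(1),g[m,0].max().round(1),'mid',((g[m,0].min()+g[m,0].max())/2).round(2),'ztop',np.percentile(p[m,2],97).round(1))
# nodes by ray on axis top z
for uv in [(317,127),(317,143),(316,458),(317,432)]:
    print(uv,((ray(P,[uv],133)[0,:2]-S)@R.T).round(1))
o=meas('wrist4',(196,160,243,300))
for a in o: print(((a[2][:2]-S)@R.T).round(1))
E
```

```text
max y [84.63848666 84.6474589  84.66099924 84.66445947 84.66926421] z
0 3141 x -24.1 24.2 mid 0.04 ztop 142.5
10 1680 x -15.0 15.1 mid 0.09 ztop 132.4
20 1765 x -14.8 15.0 mid 0.11 ztop 132.3
30 1828 x -14.9 15.1 mid 0.1 ztop 132.4
40 1927 x -14.8 15.0 mid 0.11 ztop 132.3
50 2014 x -14.9 15.1 mid 0.12 ztop 132.3
60 2148 x -16.1 15.9 mid -0.09 ztop 133.4
70 2274 x -16.0 15.9 mid -0.05 ztop 133.4
80 1017 x -14.6 14.5 mid -0.05 ztop 132.4
(317, 127) [ 0.3 72.1]
(317, 143) [ 0.3 66.6]
(316, 458) [ -0.2 -67.3]
(317, 432) [  0.2 -53.9]
[222.3 250.2] [222.3 250.4] [47.8 27.6] [ 539.1 -177.5   40. ]
[218.6 183.1] [218.5 183. ] [32. 33.] [ 529.4 -137.4   40. ]
[-57.6   0.8]
[-57.6  42. ]
```

Request:
apply_moves(series=[[[0,0,-1],[0,0,0],20],[[0,0,-2],[0,0,0],20],[[0,0,-3],[0,0,0],20],[[0,0,-4],[0,0,0],20],[[0,0,-4.3],[0,0,0],20],[[0,0,-4.5],[0,0,0],20],[[0,0,-4.7],[0,0,0],20],[[0,0,-4.8],[0,0,0],20],[[0,0,-4.8],[0,0,0],20],[[0,0,-4.8],[0,0,0],20]])

```text
clock: 16.7
eef_pos: [595.4, -164.9, 80.2]
eef_rot: [3.141, -0.0, 0.237]
wrist_force: [0.0, 0.6, 1.4]
finger_gap: 28.9
```

Request:
apply_moves(series=[[[0,0,-0.05],[0,0,0],20],[[0,0,-0.1],[0,0,0],20],[[0,0,-0.15],[0,0,0],20],[[0,0,-0.2],[0,0,0],20],[[0,0,-0.25],[0,0,0],20],[[0,0,-0.3],[0,0,0],20],[[0,0,-0.3],[0,0,0],20],[[0,0,-0.3],[0,0,0],20],[[0,0,-0.3],[0,0,0],20],[[0,0,-0.3],[0,0,0],20]])

```text
clock: 17.95
eef_pos: [595.3, -164.9, 77.4]
eef_rot: [3.141, -0.0, 0.237]
wrist_force: [-1.6, 0.1, 6.5]
finger_gap: 29.1
```

Request:
apply_moves(series=[[[0,0,-0.01],[0,0,0],20],[[0,0,-0.02],[0,0,0],20],[[0,0,-0.03],[0,0,0],20],[[0,0,-0.04],[0,0,0],20],[[0,0,-0.05],[0,0,0],20],[[0,0,-0.05],[0,0,0],20],[[0,0,-0.05],[0,0,0],20],[[0,0,-0.05],[0,0,0],20],[[0,0,-0.05],[0,0,0],20],[[0,0,-0.05],[0,0,0],20]])

```text
clock: 19.2
eef_pos: [595.3, -164.9, 77.3]
eef_rot: [3.141, -0.0, 0.237]
wrist_force: [-4.4, 0.4, 11.2]
finger_gap: 29.2
```

The sideways force of -4.4 N shows the rear flank carries more load. I'll shift slightly toward the keys to balance it.

Request:
apply_moves(series=[[[-0.01,0,0],[0,0,0],20],[[-0.02,0,0],[0,0,0],20],[[-0.03,-0.01,0],[0,0,0],20],[[-0.04,-0.01,0],[0,0,0],20],[[-0.04,-0.01,0],[0,0,0],20],[[-0.04,-0.01,0],[0,0,0],20],[[-0.04,-0.01,0],[0,0,0],20],[[-0.04,-0.01,0],[0,0,0],20],[[-0.04,-0.01,0],[0,0,0],20],[[-0.04,-0.01,0],[0,0,0],20]])

```text
clock: 20.45
eef_pos: [595.2, -164.9, 77.3]
eef_rot: [3.141, -0.001, 0.237]
wrist_force: [-1.0, 2.1, 9.9]
finger_gap: 29.1
```

```bash
python3 - <<'E'
from h import *
import pickle
s=manip.read_state(); print(s['clock'],s['eef_pos'],s['eef_rot'],s['finger_gap'],s['wrist_force'],s['moment'])
for n in ('wrist','scene'):
    p,d=manip.camera(n); cv2.imwrite(f'pics/{n}5.png',p[:,:,::-1]); np.save(f'pics/{n}5.npy',d); P=pose(n,s);pickle.dump(P,open(f'pics/{n}5.pkl','wb'))
a=cv2.imread('pics/scene5.png')[190:310,220:380]; cv2.imwrite('pics/s5c.png',cv2.resize(a,None,fx=5,fy=5,interpolation=cv2.INTER_CUBIC))
P=pickle.load(open('pics/wrist5.pkl','rb')); C=cloud(P,np.load('pics/wrist5.npy'))
R=np.array([[np.cos(.237),np.sin(.237)],[-np.sin(.237),np.cos(.237)]]); S=np.array([595.3,-164.7])
q=C[60:325,262:372].reshape(-1,3); p=q[(q[:,2]>56)&(q[:,2]<92)]; g=(p[:,:2]-S)@R.T
print('ymax',g[:,1].max())
for lo in range(10,90,10):
    m=(g[:,1]>lo)&(g[:,1]<lo+10)&(p[:,2]>72); print(lo,(g[m,0].min()+g[m,0].max())/2,np.percentile(p[m,2],97).round(1))
for _ in range(4):
    manip.camera('scene'); s=manip.read_state(); print(s['wrist_force'].round(1),s['eef_pos'].round(2))
E
```

```text
20.45 [ 595.19398752 -164.94964066   77.34300907] [ 3.14114221e+00 -1.02651287e-03  2.37025449e-01] 29.143136973136578 [-0.95796108  2.10431705  9.85871163] [ 0.21848385  0.12504111 -0.00493565]
ymax 84.68340041597769
10 -0.12111768333710682 81.6
20 -0.20713608714829146 81.5
30 -0.08013318910913192 81.6
40 -0.06333236842326784 81.6
50 -0.06501239754686505 81.5
60 -0.21027780023937126 82.7
70 -0.25864966416863044 82.4
80 -0.2238626936330279 81.7
[-1.9  1.6  8.7] [ 595.19 -164.96   77.33]
[-1.6  2.4  8.5] [ 595.19 -164.94   77.31]
[-1.4  0.9  8.6] [ 595.2  -164.95   77.34]
[-1.5  1.8  8.8] [ 595.21 -164.95   77.34]
```

View pics/s5c.png

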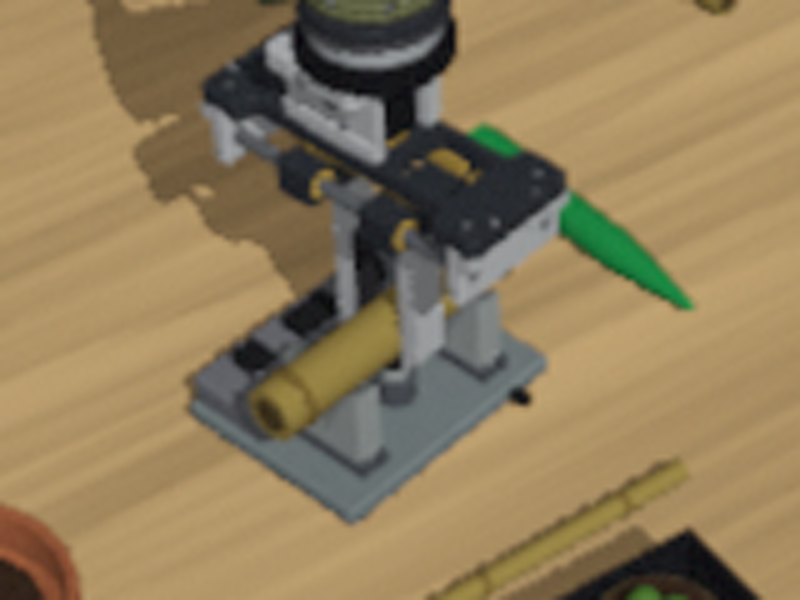

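View pics/wrist5.png

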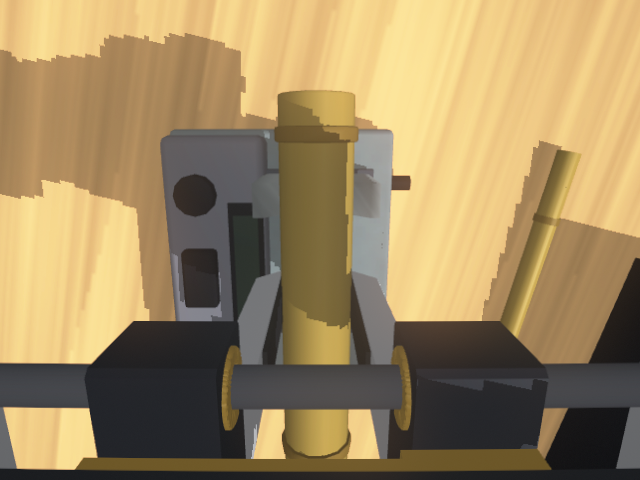

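All agrees: the cane is centred, level within 0.2 mm and the force is about 9 N. The moment about gauge x suggests the +y saddle takes more load, so I'll tip the cane a few mrad and push slightly more.

Request:
apply_moves(series=[[[-0.005,0,-0.01],[0.001,0.0002,0],20],[[-0.01,0,-0.02],[0.002,0.0004,0],20],[[-0.01,0,-0.02],[0.003,0.0006,0],20],[[-0.01,0,-0.02],[0.004,0.0008,0],20],[[-0.01,0,-0.02],[0.005,0.001,0],20],[[-0.01,0,-0.02],[0.005,0.001,0],20],[[-0.01,0,-0.02],[0.005,0.001,0],20],[[-0.01,0,-0.02],[0.005,0.001,0],20],[[-0.01,0,-0.02],[0.005,0.001,0],20],[[-0.01,0,-0.02],[0.005,0.001,0],20]])

```text
clock: 22.0
eef_pos: [595.2, -165.0, 77.3]
eef_rot: [-3.137, -0.002, 0.237]
wrist_force: [-1.5, 1.0, 10.7]
finger_gap: 29.1
```

```bash
python3 - <<'E'
from h import *
for _ in range(5):
    s=manip.read_state(); print(s['clock'],s['wrist_force'].round(1),s['moment'].round(3),s['eef_pos'].round(2),s['eef_rot'].round(4)); manip.camera('scene')
E
```

```text
22.0 [-1.5  1.  10.7] [0.161 0.156 0.014] [ 595.2  -165.01   77.31] [-3.1372e+00 -1.5000e-03  2.3700e-01]
22.05 [-1.2  1.1 10.9] [ 0.139  0.145 -0.048] [ 595.21 -165.     77.33] [-3.1372e+00 -1.5000e-03  2.3710e-01]
22.1 [-1.6  0.6 10.1] [ 0.194  0.129 -0.004] [ 595.2  -165.02   77.3 ] [-3.1372e+00 -1.5000e-03  2.3700e-01]
22.15 [-1.   1.7 10. ] [ 0.152  0.155 -0.015] [ 595.19 -165.     77.3 ] [-3.1372e+00 -1.5000e-03  2.3700e-01]
22.2 [-0.4  1.1 10.5] [0.195 0.138 0.013] [ 595.21 -165.01   77.32] [-3.1372e+00 -1.5000e-03  2.3710e-01]
```

Request:
apply_moves(series=[[[0,0,-0.01],[0.001,0.0002,0],20],[[-0.01,0,-0.01],[0.003,0.0006,0],20],[[-0.01,0,-0.02],[0.005,0.001,0],20],[[-0.01,0,-0.02],[0.006,0.0013,0],20],[[-0.01,0,-0.02],[0.006,0.0013,0],20],[[-0.01,0,-0.02],[0.006,0.0013,0],20],[[-0.01,0,-0.02],[0.006,0.0013,0],20],[[-0.01,0,-0.02],[0.006,0.0013,0],20],[[-0.01,0,-0.02],[0.006,0.0013,0],20],[[-0.01,0,-0.02],[0.006,0.0013,0],20]])

```text
clock: 23.5
eef_pos: [595.2, -165.1, 77.3]
eef_rot: [-3.131, -0.002, 0.237]
wrist_force: [-1.5, 0.9, 11.3]
finger_gap: 29.5
```

```bash
python3 - <<'E'
from h import *
import pickle
s=manip.read_state(); print(s['finger_gap'])
for n in ('wrist','scene','side'):
    p,d=manip.camera(n); cv2.imwrite(f'pics/{n}6.png',p[:,:,::-1]); np.save(f'pics/{n}6.npy',d); pickle.dump(pose(n,s),open(f'pics/{n}6.pkl','wb'))
    s2=manip.read_state(); print(s2['clock'],s2['wrist_force'].round(1),s2['moment'].round(3),s2['eef_pos'].round(2),s2['eef_rot'].round(4))
P=pickle.load(open('pics/wrist6.pkl','rb')); C=cloud(P,np.load('pics/wrist6.npy'))
R=np.array([[np.cos(.237),np.sin(.237)],[-np.sin(.237),np.cos(.237)]]); S=np.array([595.3,-164.7])
for v in list(range(95,330,20))+[420,425]:
    q=C[v,300:334]; q=q[(q[:,2]>60)&(q[:,2]<95)]
    if len(q): i=q[:,2].argmax(); print(v,((q[i,:2]-S)@R.T).round(1),q[i,2].round(2))
a=cv2.imread('pics/scene6.png')[190:310,220:380]; b=cv2.imread('pics/side6.png')[170:290,290:410]
a=cv2.resize(a,(560,420),interpolation=2)
cv2.imwrite('pics/c6.png',cv2.resize(b,None,fx=4.8,fy=4.8,interpolation=2))
E
```

```text
29.46168821931384
23.55 [-1.4  0.  11.4] [ 0.093  0.086 -0.027] [ 595.22 -165.08   77.29] [-3.1313e+00 -2.0000e-03  2.3700e-01]
23.6 [-0.9  1.6 11.6] [0.067 0.163 0.047] [ 595.22 -165.08   77.31] [-3.1313e+00 -2.0000e-03  2.3700e-01]
23.65 [-0.9  1.  11.4] [0.139 0.145 0.019] [ 595.21 -165.04   77.3 ] [-3.1313e+00 -1.9000e-03  2.3700e-01]
95 [ 0.8 82.7] 82.08
115 [-3.4 76. ] 82.3
135 [ 2.6 69.1] 83.34
155 [-2.8 62.2] 82.38
175 [ 1.9 55. ] 81.99
195 [-1.4 47.7] 81.79
215 [-1.8 40.2] 81.71
235 [-0.7 32.6] 81.98
255 [ 3.1 24.8] 82.1
275 [ 2.8 16.7] 81.79
295 [0.8 8.7] 82.24
315 [ 1.6 -0.1] 81.41
420 [ -0.8 -48.1] 81.6
425 [ -2.5 -50.2] 82.08
```

View pics/c6.png

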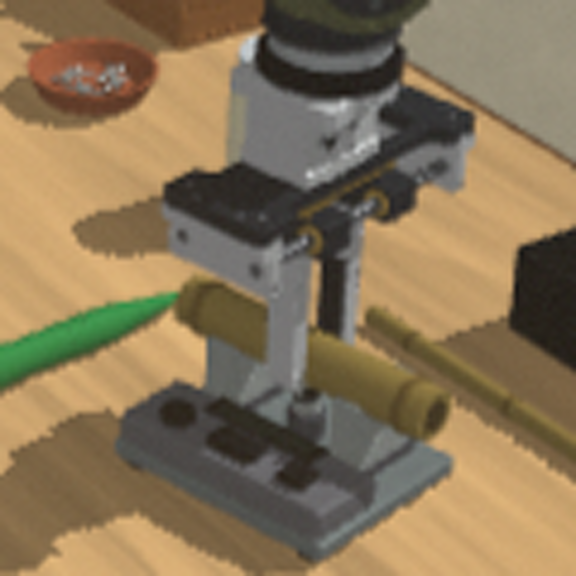

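The side crop shows the cane lying in both saddles, nodes outside them. Its top is level within noise, the push is 11.4 N and it doesn't move any deeper with more push. Handing in.

```bash
python3 - <<'E'
from h import *
print(manip.sign_off()); s=manip.read_state(); print(s['clock'],s['wrist_force'],s['finger_gap'])
E
```

```text
the job is handed in; nothing more can be done
None
the job is handed in; nothing more can be done
```

I pressed the keys in order (power, mode, zero), laid the larger tan cane in the cradle of the nearer gauge, and handed in at 23.65 s. At hand-in the cane was still gripped and pressed home at about 11.4 N.

**Keys:**

| Key | Travel measured | Force |
|---|---|---|
| Power | 3.7 mm, then commanded about 1 mm deeper (not read there) | about 5.7 N at the 3.7 mm reading |
| Mode | about 3.9 mm, at the stop | 15 N |
| Zero | about 4 mm, at the stop | 14 N |

**Cane position:** It was centred within about 1 mm along the V, with both nodes outside the saddles. Extra push raised the force but did not move it deeper, and the sideways force was only about 1–1.5 N, so both flanks are carrying load.

**Checks that were less clean:**
- **Height:** The arm's own position puts the cane axis at about 65.9 mm (66 expected). The wrist camera's depth put it about 0.5–1 mm high, which is within the calibration tolerance.
- **Saddle load:** A small moment remained, suggesting slightly uneven load between the two saddles. Tipping the tool about 10 mrad in all reduced it.
- **Display:** I did not read the gauge's display.

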